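# Dispense one grinding ball from the feed box

## Robot

A 6-joint arm with a two-finger parallel gripper is mounted at the origin on the work surface. World frame = base frame: x ahead of the robot, y to its left, z up, the work surface at z = 0. Lengths are in m, angles in rad, forces in N, time in s.
With the tool pointing down it reaches from about 0.425 to 0.95 m from the base axis. Payload 3.5 kg.
Tool frame: the origin (TCP) lies on the centre line of the jaws, within the pads' length; the fingertips stand 22 mm ahead of it and the grasp point (between the pads) lies 3 mm ahead of it; z points along the fingers, y is the direction in which the jaws open and shut (so a half turn about z gives the same grasp; the last joint's range is limited). The gripper opens to 85 mm and grips with 20 to 120 N. Pads are 22 mm wide; open, the fingers measure 114 mm over their backs; the gripper's body (76 mm by 85 mm) begins 54 mm behind the grasp point. The pads swing forward as they close: fully open they stand 13 mm farther back than shut.
Start: joints at [-1.378, 0.286, 1.577, -0, 1.279, -0.15], TCP at [0.227, -0.636, 0.218] pointing down, gripper open.
Joint ranges: [-2.77, 2.77], [-0.9, 2.22], [0.21, 2.48], [-1.53, 4.67], [0.24, 2.81], [-2.84, 2.84]. Speed limits (rad/s): [2.79, 2.79, 3.14, 3.14, 3.14, 3.14].

## Interface

Orientations are given as [roll, pitch, yaw] about the fixed x, y, z axes, in that order (R = Rz(yaw) Ry(pitch) Rx(roll)).
In Python, from workcell import ctrl, eyes, regions_of, spot_point gives the robot as it stands.
- The arm moves only by the tool step_arm, never from a script. Its argument "steps" is a list of rows, each an object of numbers: "ax", "ay", "az": the turn, a rotation vector about the tool's x, y, z in rad; "tx", "ty", "tz": the shift along the tool's x, y, z in mm; "grip": the closure, from 0 (fully open) to 1 (shut). In form: [{"ax": .., "ay": .., "az": .., "tx": .., "ty": .., "tz": .., "grip": ..}, ...]. A call has 1 to 5 rows; each row is the pose to reach, as a shift and turn from the pose commanded when the call began, along the tool's axes at that moment; what a row does not reach only later rows make up. A row lasts 1/12 s, in which the tool goes at most 41.7 mm and 7.16 degrees, less where a joint would pass 70% of its speed; a pose out of reach is approached as far as the arm can. A call with a gripper value outside its range is refused whole. The fingers move at their own pace and stop on an object; "grip_force" is the grip in N (left out, the last holds). Time passes only in rows, so rows that repeat a pose let the fingers close. It gives the time, the measured TCP pose, the force and the opening at its end, in the units of the state.
- ctrl.read_state(): the state, without advancing time (a new reading comes with each control period).
- eyes.capture(name): name is "side" or "top"; returns the picture (480x640x3 uint8, red, green, blue); there is no depth.
- eyes.camera_info(name): a dict with "intrinsics" (3x3 intrinsics, pixels), "distortion" ([k1, k2, p1, p2, k3] as OpenCV has them; the pictures are not rectified), "R" (3x3) and "t" (3): a world point X has camera coordinates R X + t. Camera axes: x right, y down, z forward; pixel columns grow to the right and rows downward; lengths in m; the calibration is good to about 2 mm. A picture is of the moment at which its call begins. camera_info takes no time and is no camera call.
- ctrl.finish_job(): hands the job in, once; it reports no verdict.
Trained networks look in the newest picture that a camera, given by its name, has taken for a name from the list of things; names that differ only in an ending like _2 or _b are one class to them, and where a whole thing is asked for, a point or a joint stands for the part that bears it (a point fixed in the world has none). Each returns a list of dicts, best first, with "p" (0 to 1); they miss things now and then, are a little off and sometimes report something else, mostly with a low value. They report only what shows in the picture. A call takes as long as a camera call.
- regions_of(camera, query): "pixels" (480x640 bool, what is visible of it).
- spot_point(camera, query): "location" ([x, y, z] in m, in the coordinates of the camera as it stood for that picture, good to about 4 mm: a listed point, or the origin of a listed thing).
The state is a dict: "t": time; "qpos": joint angles; "joint_velocities": joint speeds; "effort": joint torques, N m; "position": TCP position; "tool_rot": TCP orientation; "contact_force": force on the tool from outside, world axes, zero at the start; "moment": the same for the moment, N m; "grip_width": opening from 0.0 (shut) to 1.0 (fully open).
Only numpy, scipy, OpenCV 4.12 (cv2) and the standard library are available. Lean on these libraries where they do the work, as an engineer would, in place of code of your own. Each camera call takes 0.05 s, during which the arm holds its last target.

## Task

Let exactly one white ceramic grinding ball out of the dispenser with the orange handle: pull its bottom slide gate partway open, so that the ball in the rearmost pocket drops and rolls into the catch tray, then push the gate fully shut again and let go. The next ball must stay in the dispenser, and the gate of the blue-handled dispenser must stay shut.

Things in the scene. Friction and masses are not known exactly. Their poses are not given: they have to be found in the camera images.
- orange_handle (a point): Centre of the orange grip block, 18 x 24 x 44 mm (x, y, z), upright on a thin neck on the gate plate (plate top 76 mm above the table), robot side of the slate-grey dispenser fixed to the table. Axes: z up, x level: pull along -x, push shut along +x. Gate shut: the hopper, up to 124 mm high, starts 55 mm along +x and is 126 mm long; the catch tray lies 185 to 253 mm along +x.
- orange_gate (a joint): Gate opening in m: 0 shut, at its end stop (so it starts), 0.100 fully out; grows as the handle is pulled. About 2.5 N friction, no spring, stays where left. It uncovers the pockets from the far end (away from the handle) forward: the rearmost ball has surely dropped at 30 mm open, the next begins to drop at about 57 mm, so about 43 mm is right.
- orange_ball0_center (a point): Centre of the white ceramic ball, 22 mm diameter, in the rearmost pocket (farthest from the handle): the one to let out. It starts 87 mm above the table, resting on the gate, in a pocket 28 x 28 mm, open at the top.
- orange_ball1_center (a point): Centre of the white 22 mm ball in the middle pocket, 44 mm nearer to the handle than the rearmost: it must stay there, resting on the gate. (A third one sits in the pocket nearest the handle.)
- blue_gate (a joint): Opening in m of the gate of the other, identical dispenser with a blue handle and dark steel balls, on the other side: 0 shut, and it must stay shut.

How it is judged:
On the way:
1. the orange-handled gate is drawn open and the rearmost white ball has dropped through (value of joint orange_gate above 0.015 m and height (world z) of orange_ball0_center below 0.06 m), for 0.05 s.
At the end, for the whole second after the job is handed in: Orange gate shut to within 10 mm; rearmost ball in the catch tray (180 to 260 mm along +x from the handle, within 30 mm sideways, centre below 45 mm); middle ball still on the gate in its pocket (80 to 100 mm high, 100 to 136 mm along +x); blue gate open less than 10 mm (value of joint each of orange_gate, blue_gate below 0.01 m and height (world z) of orange_ball0_center below 0.045 m and x of orange_ball0_center in the frame of orange_handle between 0.18 and 0.26 m and y of orange_ball0_center in the frame of orange_handle between -0.03 and 0.03 m and height (world z) of orange_ball1_center between 0.08 and 0.1 m and x of orange_ball1_center in the frame of orange_handle between 0.1 and 0.136 m); the robot touches nothing.
It fails at once if the middle white ball drops out through the gate (height (world z) of orange_ball1_center below 0.07 m).
It fails at once if the blue-handled gate is pulled more than 10 mm open (value of joint blue_gate above 0.01 m).
It also fails if it takes over 35 s, if anything falls off the work surface, if the arm or the gripper's body presses on something with over 40 N, if the wrist force passes 120 N, or if a joint passes its speed limit or range.

## Working session

There is one attempt and no reset: what is moved stays moved. The work goes in short steps, Python scripts to look and compute and a tool call to move; the robot and the scene stay as the last step left them, time stands still between calls to the robot, and variables do not carry over. Pictures are saved under pics/ and viewed, and the job is handed in when it is done.

Besides the shell and the picture viewer there is one more tool, called after "Request:" by a JSON object that holds its "op" and its "data". step_arm: Moves the arm, as the interface text tells. Its arguments: {"type":"object","properties":{"steps":{"type":"array"},"grip_force":{"type":"number"}},"required":["steps"]}

```bash
mkdir -p pics; python3 - <<'E'
from workcell import ctrl, eyes, regions_of, spot_point
import cv2,numpy as np
s=ctrl.read_state();print(s)
for c in("side","top"):
    im=eyes.capture(c);cv2.imwrite(f"pics/{c}0.png",im[:,:,::-1])
    i=eyes.camera_info(c);R=np.array(i["R"]);t=np.array(i["t"])
    print(c,(-R.T@t).round(3))
    for q in("orange_handle","orange_ball0_center","orange_ball1_center"):
        for d in spot_point(c,q)[:3]:
            print(q,round(d["p"],2),(R.T@(np.array(d["location"])-t)).round(4))
E
```

```text
{'t': 0.0, 'qpos': array([-1.37798403e+00,  2.87186198e-01,  1.57818925e+00,  2.89058271e-05,
        1.27859885e+00, -1.49993355e-01]), 'joint_velocities': array([-0.00026141,  0.00061523, -0.00175284,  0.00074356,  0.00192213,
        0.00100318]), 'effort': array([ 6.58942936e-04, -4.05981016e+01, -2.92623550e+01, -7.29238195e-05,
        5.66245973e-03,  5.13968942e-06]), 'position': array([ 0.22679302, -0.63502346,  0.2163269 ]), 'tool_rot': array([-3.13924188e+00, -3.83242478e-04,  3.42796842e-01]), 'contact_force': array([ 0.02028719, -0.74158865, -0.74197758]), 'moment': array([-0.01924457,  0.03862093,  0.007151  ]), 'grip_width': 1.0015591706263494}
side [0.172 0.554 0.504]
orange_handle 0.75 [ 0.5244 -0.2303  0.1369]
top [ 0.555 -0.005  0.801]
orange_handle 0.71 [ 0.5268 -0.2293  0.1321]
orange_ball1_center 0.5 [ 0.6421 -0.2256  0.0874]
```

View pics/side0.png

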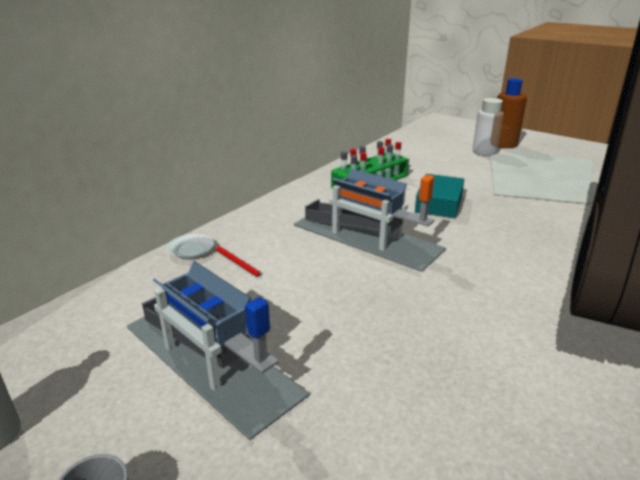

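View pics/top0.png

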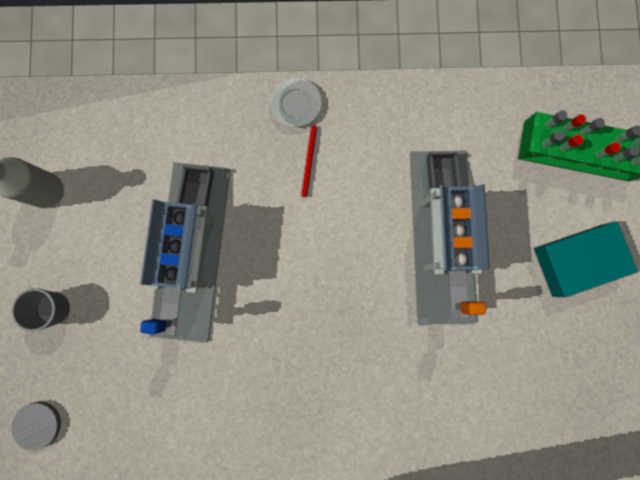

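```bash
cat > h.py <<'E'
from workcell import ctrl, eyes, regions_of, spot_point
import cv2,numpy as np
def ray(c,uv):
    i=eyes.camera_info(c);R=np.array(i["R"]);t=np.array(i["t"])
    p=cv2.undistortPoints(np.array([[uv]],float),np.array(i["intrinsics"]),np.array(i["distortion"]))[0,0]
    return -R.T@t, R.T@np.array([*p,1])
def atz(c,uv,z):
    o,d=ray(c,uv);return (o+d*(z-o[2])/d[2]).round(4)
def tri(a,b):
    (o1,d1),(o2,d2)=ray("side",a),ray("top",b)
    s=np.linalg.lstsq(np.c_[d1,-d2],o2-o1,rcond=None)[0]
    p,q=o1+s[0]*d1,o2+s[1]*d2
    return ((p+q)/2).round(4),np.linalg.norm(p-q).round(4)
E
python3 - <<'E'
from h import *
C={}
for c in("side","top"):
    eyes.capture(c)
    r=regions_of(c,"orange_handle")
    for d in r[:2]:
        m=d["pixels"];y,x=np.nonzero(m);print(c,d["p"],m.sum(),x.mean(),y.mean(),x.min(),x.max(),y.min(),y.max())
        C.setdefault(c,(x.mean(),y.mean()))
im=eyes.capture("top")
cv2.imwrite("pics/topz.png",cv2.resize(im[140:340,390:640],None,fx=3,fy=3,interpolation=2)[:,:,::-1])
im=eyes.capture("side")
cv2.imwrite("pics/sidez.png",cv2.resize(im[130:280,280:480],None,fx=4,fy=4,interpolation=2)[:,:,::-1])
for p in[(460,258),(460,230),(459,201)]:print(atz("top",p,.09))
for p in[(411,152),(419,323),(466,152),(478,322)]:print(atz("top",p,.0))
for p in[(537,248),(623,223),(557,296)]:print("teal",atz("top",p,.04))
E
```

```text
side 0.93 811 419.8027127003699 204.27373612823675 393 433 175 225
top 0.73 1119 461.4647006255585 294.5388739946381 448 485 222 316
[ 0.5968 -0.229   0.09  ]
[ 0.64   -0.2315  0.09  ]
[ 0.6852 -0.2325  0.09  ]
[ 0.7912 -0.1815  0.    ]
[ 0.4935 -0.1812  0.    ]
[ 0.7889 -0.2787  0.    ]
[ 0.4924 -0.2818  0.    ]
teal [ 0.6129 -0.3727  0.04  ]
teal [ 0.6506 -0.5187  0.04  ]
teal [ 0.5337 -0.3995  0.04  ]
```

View pics/topz.png

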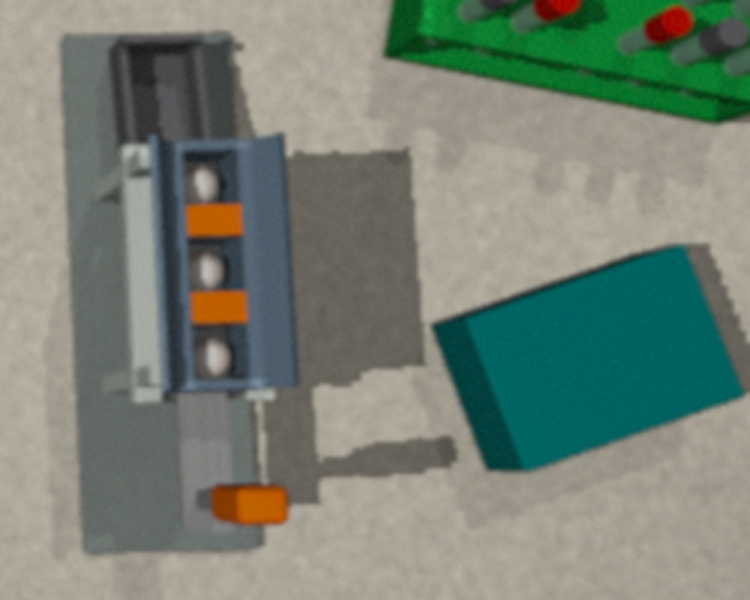

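View pics/sidez.png

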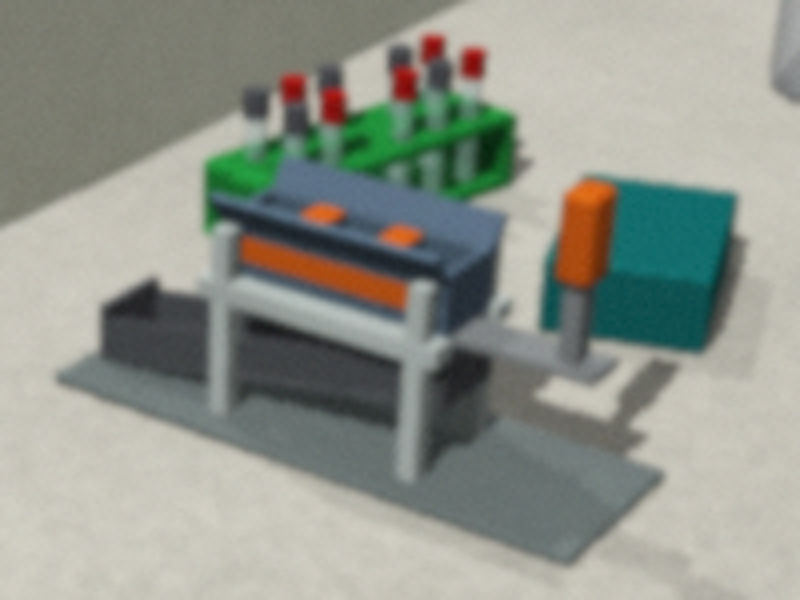

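```bash
python3 - <<'E'
from h import *
Z=lambda u,v:(390+u/3,140+v/3)
S=lambda u,v:(280+u/4,130+v/4)
print(tri(S(584,237),Z(250,504)), tri(S(591,190),Z(264,504)))
for a,b,z in[((283,135),(297,385),.124),((152,135),(165,388),.124),((215,220),(219,307),.12),((178,395),(184,533),.076),((62,35),(84,552),.003),((112,40),(122,140),.03)]:
    p,q=atz("top",Z(*a),z),atz("top",Z(*b),z);d=p-q;print(p,q,np.arctan2(d[1],d[0]).round(4))
E
```

```text
(array([ 0.5239, -0.2289,  0.1353]), np.float64(0.0026)) (array([ 0.5239, -0.2283,  0.1576]), np.float64(0.0005))
[ 0.702  -0.2606  0.124 ] [ 0.5787 -0.2597  0.124 ] -0.0073
[ 0.7036 -0.1958  0.124 ] [ 0.579  -0.1955  0.124 ] -0.0024
[ 0.6611 -0.2258  0.12  ] [ 0.618  -0.2253  0.12  ] -0.0116
[ 0.5768 -0.2156  0.076 ] [ 0.5061 -0.2148  0.076 ] -0.0113
[ 0.7909 -0.1803  0.003 ] [ 0.4922 -0.1788  0.003 ] -0.005
[ 0.7794 -0.2026  0.03  ] [ 0.7218 -0.2053  0.03  ] 0.0468
```

```bash
cat >> h.py <<'E'
from scipy.spatial.transform import Rotation as Ro
def go(p,yaw=-0.007):
    s=ctrl.read_state();R=Ro.from_euler("xyz",s["tool_rot"])
    T=Ro.from_euler("xyz",[np.pi,0,yaw])
    print("t",s["t"].__round__(2),"pos",s["position"].round(4),"F",s["contact_force"].round(1),"w",round(s["grip_width"],3))
    print("shift",(R.inv().apply(np.array(p)-s["position"])*1000).round(1),"turn",(R.inv()*T).as_rotvec().round(3))
E
python3 -c "
from h import *
go([.524,-.2285,.215])"
```

```text
t 0.7 pos [ 0.2269 -0.6357  0.2178] F [ 0.   0.3 -0.2] w 1.001
shift [ 416.7 -283.7    2.8] turn [ 0.   -0.    0.35]
```

Request:
{"op": "step_arm", "data": {"steps": [{"tx": 34,"ty": -23,"tz": 0,"az": 0.1,"grip": 0},{"tx": 68,"ty": -46,"tz": 0,"az": 0.2,"grip": 0},{"tx": 102,"ty": -69,"tz": 0,"az": 0.3,"grip": 0},{"tx": 136,"ty": -92,"tz": 0,"az": 0.35,"grip": 0},{"tx": 170,"ty": -115,"tz": 0,"az": 0.35,"grip": 0}]}}

```text
schema error: expected keys ax, ay, az, tx, ty, tz, grip
```

```bash
python3 -c "
from h import *
go([.524,-.2285,.215])"
```

```text
t 0.7 pos [ 0.2269 -0.6357  0.2178] F [ 0.   0.3 -0.2] w 1.001
shift [ 416.7 -283.7    2.8] turn [ 0.   -0.    0.35]
```

Request:
{"op": "step_arm", "data": {"steps": [{"ax": 0,"ay": 0,"az": 0.1,"tx": 34,"ty": -23,"tz": 0,"grip": 0},{"ax": 0,"ay": 0,"az": 0.2,"tx": 68,"ty": -46,"tz": 0,"grip": 0},{"ax": 0,"ay": 0,"az": 0.3,"tx": 102,"ty": -69,"tz": 0,"grip": 0},{"ax": 0,"ay": 0,"az": 0.35,"tx": 136,"ty": -92,"tz": 0,"grip": 0},{"ax": 0,"ay": 0,"az": 0.35,"tx": 170,"ty": -115,"tz": 0,"grip": 0}], "grip_force": 40}}

```text
t: 1.12
position: [0.3491, -0.4687, 0.2179]
tool_rot: [3.141, -0.0, -0.01]
contact_force: [0.3, -0.3, -0.1]
grip_width: 0.996
```

```bash
python3 -c "
from h import *
go([.524,-.2285,.215])"
```

```text
t 1.12 pos [ 0.3491 -0.4687  0.2179] F [ 0.3 -0.3 -0.1] w 0.996
shift [ 172.6 -241.9    2.8] turn [ 0.    -0.    -0.003]
```

Request:
{"op": "step_arm", "data": {"steps": [{"ax": 0,"ay": 0,"az": 0,"tx": 22,"ty": -30,"tz": 0,"grip": 0},{"ax": 0,"ay": 0,"az": 0,"tx": 44,"ty": -60,"tz": 0,"grip": 0},{"ax": 0,"ay": 0,"az": 0,"tx": 66,"ty": -90,"tz": 0,"grip": 0},{"ax": 0,"ay": 0,"az": 0,"tx": 88,"ty": -120,"tz": 0,"grip": 0},{"ax": 0,"ay": 0,"az": 0,"tx": 110,"ty": -150,"tz": 0,"grip": 0}]}}

```text
t: 1.53
position: [0.4603, -0.3195, 0.2181]
tool_rot: [3.141, -0.001, -0.007]
contact_force: [-0.1, -1.1, 0.3]
grip_width: 1.006
```

Request:
{"op": "step_arm", "data": {"steps": [{"ax": 0,"ay": 0,"az": 0,"tx": 20,"ty": -30,"tz": 0,"grip": 0},{"ax": 0,"ay": 0,"az": 0,"tx": 40,"ty": -60,"tz": 0,"grip": 0},{"ax": 0,"ay": 0,"az": 0,"tx": 60,"ty": -88,"tz": 0,"grip": 0},{"ax": 0,"ay": 0,"az": 0,"tx": 62,"ty": -92,"tz": 0,"grip": 0},{"ax": 0,"ay": 0,"az": 0,"tx": 62,"ty": -92,"tz": 0,"grip": 0}]}}

```text
t: 1.95
position: [0.5229, -0.2278, 0.2178]
tool_rot: [3.141, -0.0, -0.003]
contact_force: [-0.1, -0.6, -0.6]
grip_width: 1.005
```

```bash
python3 - <<'E'
from h import *
for c in("side","top"): cv2.imwrite(f"pics/{c}1.png",eyes.capture(c)[:,:,::-1])
go([.524,-.2285,.138])
E
```

```text
t 2.05 pos [ 0.5218 -0.2299  0.2178] F [-0.3 -0.6  0.6] w 0.999
shift [ 2.2 -1.5 79.8] turn [0.001 0.    0.   ]
```

View pics/side1.png

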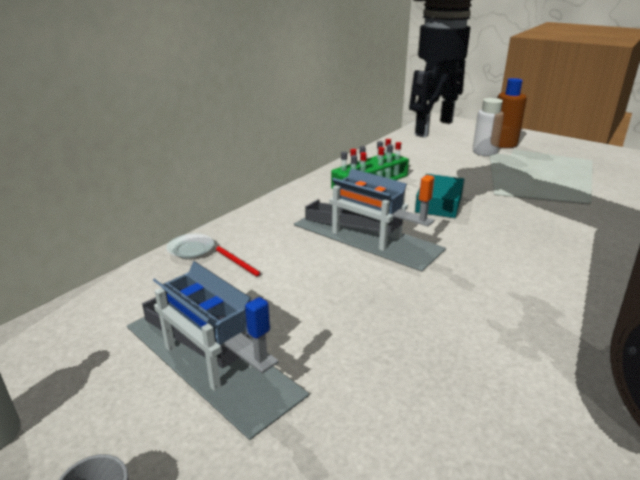

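View pics/top1.png

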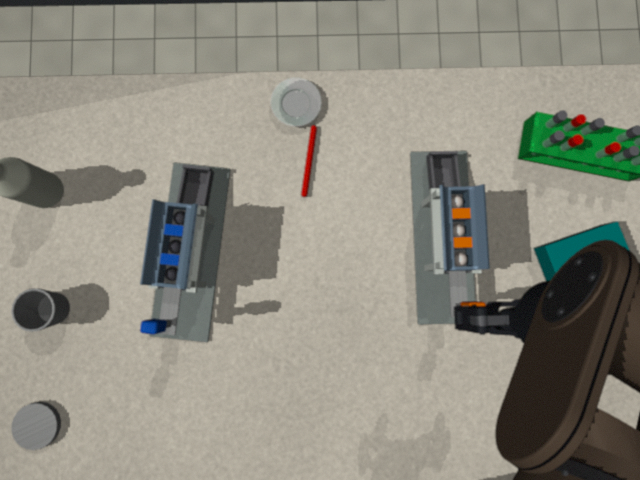

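The gripper hovers over the orange handle (top view about (473,308)), with its fingers on either side of it in y. The blue dispenser is clear. Next I descend.

Request:
{"op": "step_arm", "data": {"steps": [{"ax": 0,"ay": 0,"az": 0,"tx": 1,"ty": 0,"tz": 25,"grip": 0},{"ax": 0,"ay": 0,"az": 0,"tx": 1.5,"ty": 0,"tz": 50,"grip": 0},{"ax": 0,"ay": 0,"az": 0,"tx": 1.5,"ty": 0,"tz": 70,"grip": 0},{"ax": 0,"ay": 0,"az": 0,"tx": 1.5,"ty": 0,"tz": 80,"grip": 0},{"ax": 0,"ay": 0,"az": 0,"tx": 1.5,"ty": 0,"tz": 80,"grip": 0}]}}

```text
t: 2.47
position: [0.5212, -0.2298, 0.1346]
tool_rot: [-3.139, 0.005, -0.009]
contact_force: [-0.7, -0.6, 0.4]
grip_width: 0.998
```

Request:
{"op": "step_arm", "data": {"steps": [{"ax": 0,"ay": 0,"az": 0,"tx": 0,"ty": 0,"tz": 0,"grip": 0.4},{"ax": 0,"ay": 0,"az": 0,"tx": 0,"ty": 0,"tz": 0,"grip": 0.4},{"ax": 0,"ay": 0,"az": 0,"tx": 0,"ty": 0,"tz": 0,"grip": 0.4},{"ax": 0,"ay": 0,"az": 0,"tx": 0,"ty": 0,"tz": 0,"grip": 0.4},{"ax": 0,"ay": 0,"az": 0,"tx": 0,"ty": 0,"tz": 0,"grip": 0.4}]}}

```text
t: 2.88
position: [0.5242, -0.2299, 0.1389]
tool_rot: [3.14, -0.002, -0.007]
contact_force: [0.0, 1.2, -0.9]
grip_width: 0.599
```

```bash
python3 - <<'E'
from h import *
im=eyes.capture("side");cv2.imwrite("pics/side2.png",cv2.resize(im[130:280,280:480],None,fx=4,fy=4,interpolation=2)[:,:,::-1])
im=eyes.capture("top");cv2.imwrite("pics/top2.png",cv2.resize(im[140:340,390:640],None,fx=3,fy=3,interpolation=2)[:,:,::-1])
go([.524,-.2285,.138])
E
```

```text
t 2.98 pos [ 0.5239 -0.2296  0.1384] F [ 0.4 -0.   0. ] w 0.601
shift [ 0.1 -1.1  0.4] turn [ 0.001 -0.001 -0.   ]
```

View pics/side2.png

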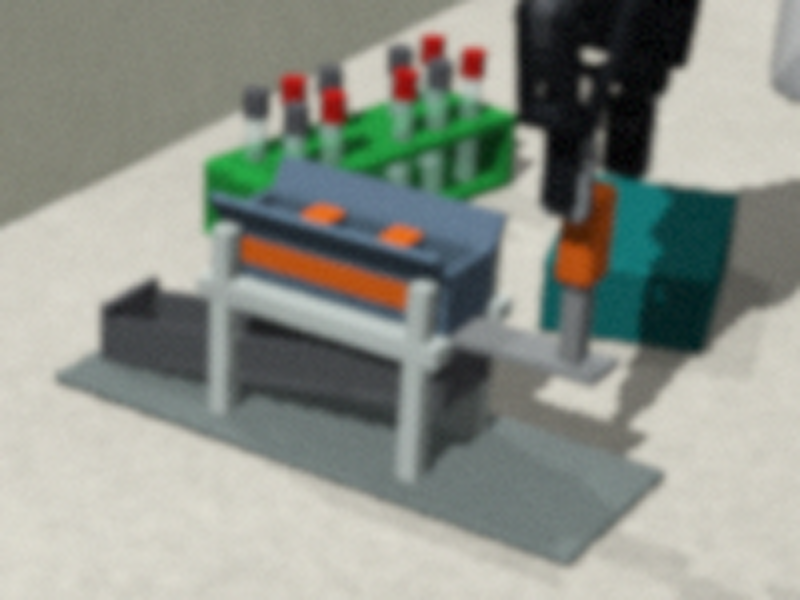

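View pics/top2.png

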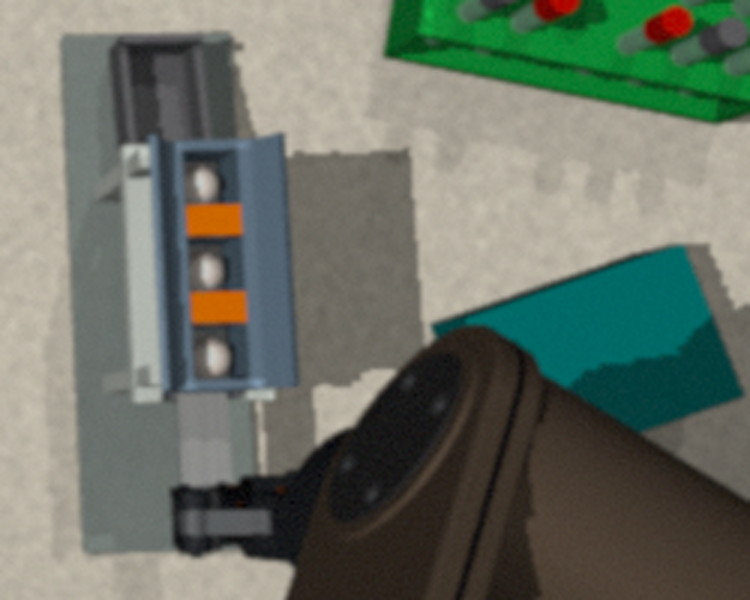

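```bash
python3 - <<'E'
from h import *
def pr(c,X):
    i=eyes.camera_info(c);p=cv2.projectPoints(np.array([X],float),cv2.Rodrigues(np.array(i["R"]))[0],np.array(i["t"]),np.array(i["intrinsics"]),np.array(i["distortion"]))[0].ravel()
    return ((p[0]-280)*4,(p[1]-130)*4) if c=="side" else ((p[0]-390)*3,(p[1]-140)*3)
for X in[(.524,-.2285,.135),(.524,-.2285,.157),(.524,-.2285,.113),(.524,-.2,.116),(.524,-.2,.13),(.524,-.257,.116),(.524,-.2,.15)]:print(X,*[np.round(pr(c,X)) for c in("side","top")])
E
```

```text
(0.524, -0.2285, 0.135) [586. 237.] [247. 501.]
(0.524, -0.2285, 0.157) [591. 191.] [264. 503.]
(0.524, -0.2285, 0.113) [581. 283.] [232. 500.]
(0.524, -0.2, 0.116) [552. 299.] [176. 502.]
(0.524, -0.2, 0.13) [555. 269.] [184. 503.]
(0.524, -0.257, 0.116) [611. 255.] [292. 498.]
(0.524, -0.2, 0.15) [560. 227.] [197. 504.]
```

```bash
python3 - <<'E'
from h import *
a=eyes.capture("side");b=eyes.capture("top")
x=cv2.resize(a[130:205,390:470],None,fx=5,fy=7,interpolation=2) if 0 else cv2.resize(a[120:220,390:470],(400,500),interpolation=2)
y=cv2.resize(b[285:345,435:505],None,fx=5.6,fy=5.6,interpolation=2);y=cv2.copyMakeBorder(y,0,500-y.shape[0],0,0,0)
cv2.imwrite("pics/z3.png",np.hstack([x,y])[:,:,::-1])
E
```

```text
(no output)
```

View pics/z3.png

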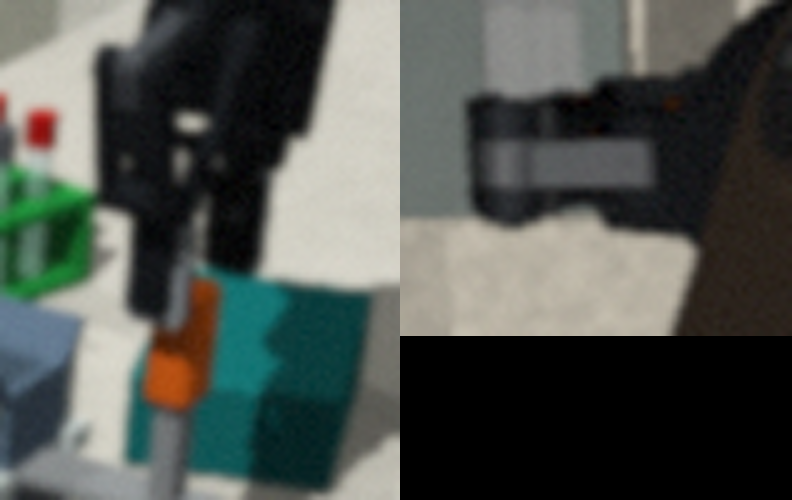

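```bash
python3 - <<'E'
from h import *
def pr(c,X):
    i=eyes.camera_info(c);return cv2.projectPoints(np.array([X],float),cv2.Rodrigues(np.array(i["R"]))[0],np.array(i["t"]),np.array(i["intrinsics"]),np.array(i["distortion"]))[0].ravel().round(1)
for z in(.196,.209,.225,.24):
  print(z,[pr("side",(.522,-.2295+s*.05,z)) for s in(1,-1)])
print("now")
for z in(.116,.122,.135,.15,.16):
  print(z,[pr("side",(.524,-.2295+s*.033,z)) for s in(1,-1)],[pr("side",(.514,-.2295+s*.033,z)) for s in(1,-1)])
# front/back knuckle top view
for z in(.13,.16,.2,.23):print(z,pr("top",(.524,-.196,z)),pr("top",(.514,-.196,z)),atz("top",(452.9,312.7),z))
im=cv2.imread("pics/side1.png");cv2.imwrite("pics/z4.png",cv2.resize(im[0:210,380:500],None,fx=4,fy=2.85 if 0 else 2.85,interpolation=2))
E
```

```text
0.196 [array([417.8, 165.2]), array([444.1, 148.7])]
0.209 [array([418.6, 157.6]), array([445. , 141.7])]
0.225 [array([419.5, 148.2]), array([446. , 132.9])]
0.24 [array([420.3, 139.2]), array([447.1, 124.4])]
now
0.116 [array([417.1, 205.4]), array([434. , 192.9])] [array([422.3, 206.9]), array([439. , 194.2])]
0.122 [array([417.4, 202.2]), array([434.3, 189.9])] [array([422.6, 203.7]), array([439.4, 191.2])]
0.135 [array([418.1, 195.4]), array([435.1, 183.3])] [array([423.4, 196.9]), array([440.2, 184.6])]
0.15 [array([418.9, 187.4]), array([436. , 175.6])] [array([424.2, 188.8]), array([441.1, 176.8])]
0.16 [array([419.5, 182. ]), array([436.6, 170.3])] [array([424.8, 183.3]), array([441.8, 171.6])]
0.13 [448.6 307.6] [449.  314.7] [ 0.5167 -0.2017  0.13  ]
0.16 [454.9 308.5] [455.3 315.9] [ 0.5184 -0.1929  0.16  ]
0.2 [464.3 309.8] [464.8 317.7] [ 0.5207 -0.1812  0.2   ]
0.23 [472.2 310.8] [472.7 319.2] [ 0.5224 -0.1724  0.23  ]
```

View pics/z4.png

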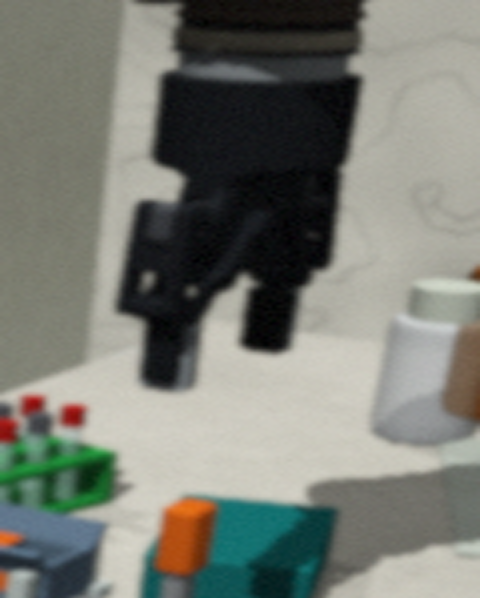

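The fingertips show at about z = 0.155 in the side view (near tip (422,184), far tip (436,174)). The reported TCP implies about 0.12, and the hover picture shows the same offset of roughly 35 mm. I trust the image relative to the handle, so I'll lower partway and check again.

Request:
{"op": "step_arm", "data": {"steps": [{"ax": 0,"ay": 0,"az": 0,"tx": 0,"ty": -0.5,"tz": 8,"grip": 0.4},{"ax": 0,"ay": 0,"az": 0,"tx": 0,"ty": -1,"tz": 16,"grip": 0.4},{"ax": 0,"ay": 0,"az": 0,"tx": 0,"ty": -1,"tz": 20,"grip": 0.4},{"ax": 0,"ay": 0,"az": 0,"tx": 0,"ty": -1,"tz": 20,"grip": 0.4}]}}

```text
t: 3.42
position: [0.5224, -0.2277, 0.1154]
tool_rot: [-3.139, 0.003, -0.007]
contact_force: [0.6, 1.1, 0.3]
grip_width: 0.595
```

```bash
cat >z.py <<'E'
from h import *
import sys
a=eyes.capture("side");b=eyes.capture("top")
x=cv2.resize(a[120:220,390:470],(400,500),interpolation=2)
y=cv2.resize(b[140:340,400:520],(300,500),interpolation=2)
cv2.imwrite(sys.argv[1],np.hstack([x,y])[:,:,::-1])
go([.524,-.2285,.138])
E
python3 z.py pics/z5.png
```

```text
t 3.52 pos [ 0.5233 -0.2283  0.117 ] F [-0.2  0.3  0.1] w 0.598
shift [  0.7   0.2 -21. ] turn [-0.001  0.001 -0.   ]
```

View pics/z5.png

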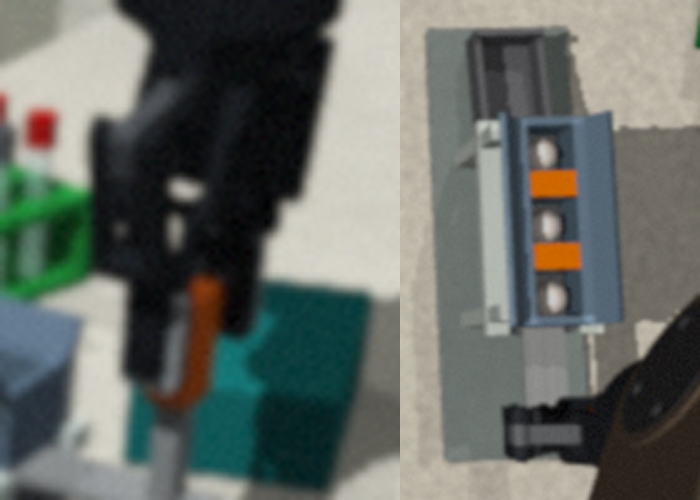

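The near tip is now at about px (421,197), and the pads flank most of the handle. I'll lower 6 mm more and close.

Request:
{"op": "step_arm", "data": {"steps": [{"ax": 0,"ay": 0,"az": 0,"tx": 0,"ty": 0,"tz": 6,"grip": 0.4},{"ax": 0,"ay": 0,"az": 0,"tx": 0,"ty": 0,"tz": 6,"grip": 0.6},{"ax": 0,"ay": 0,"az": 0,"tx": 0,"ty": 0,"tz": 6,"grip": 0.7},{"ax": 0,"ay": 0,"az": 0,"tx": 0,"ty": 0,"tz": 6,"grip": 0.8},{"ax": 0,"ay": 0,"az": 0,"tx": 0,"ty": 0,"tz": 6,"grip": 0.9}], "grip_force": 30}}

```text
t: 3.93
position: [0.5235, -0.2281, 0.1116]
tool_rot: [-3.141, 0.0, -0.007]
contact_force: [-0.1, 1.9, -0.8]
grip_width: 0.275
```

Request:
{"op": "step_arm", "data": {"steps": [{"ax": 0,"ay": 0,"az": 0,"tx": 0,"ty": 0,"tz": 0,"grip": 1},{"ax": 0,"ay": 0,"az": 0,"tx": 0,"ty": 0,"tz": 0,"grip": 1},{"ax": 0,"ay": 0,"az": 0,"tx": 0,"ty": 0,"tz": 0,"grip": 1}]}}

```text
t: 4.18
position: [0.5235, -0.2281, 0.1116]
tool_rot: [-3.141, 0.0, -0.007]
contact_force: [-0.3, 2.9, -0.7]
grip_width: 0.279
```

```bash
python3 z.py pics/z6.png
```

```text
t 4.28 pos [ 0.5235 -0.2282  0.1116] F [-0.3  2.5 -0.2] w 0.274
shift [  0.5   0.3 -26.4] turn [-0.001  0.    -0.   ]
```

View pics/z6.png

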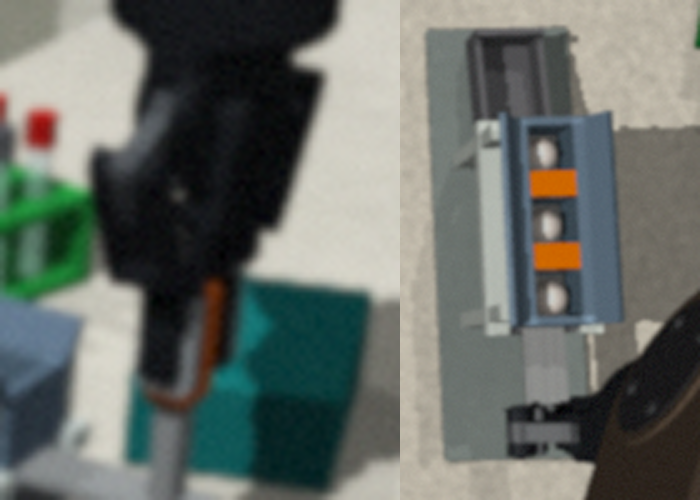

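The opening of 0.275 is about 23.4 mm, which matches the 24 mm block, so the handle is held. Next I pull 43 mm.

Request:
{"op": "step_arm", "data": {"steps": [{"ax": 0,"ay": 0,"az": 0,"tx": -8,"ty": 0,"tz": 0,"grip": 1},{"ax": 0,"ay": 0,"az": 0,"tx": -18,"ty": 0,"tz": 0,"grip": 1},{"ax": 0,"ay": 0,"az": 0,"tx": -28,"ty": 0,"tz": 0,"grip": 1},{"ax": 0,"ay": 0,"az": 0,"tx": -37,"ty": 0,"tz": 0,"grip": 1},{"ax": 0,"ay": 0,"az": 0,"tx": -42,"ty": 0,"tz": 0,"grip": 1}]}}

```text
t: 4.7
position: [0.4803, -0.228, 0.1116]
tool_rot: [-3.141, 0.0, -0.008]
contact_force: [3.3, 3.1, -3.6]
grip_width: 0.277
```

Request:
{"op": "step_arm", "data": {"steps": [{"ax": 0,"ay": 0,"az": 0,"tx": 0,"ty": 0,"tz": 0,"grip": 1},{"ax": 0,"ay": 0,"az": 0,"tx": 0,"ty": 0,"tz": 0,"grip": 1},{"ax": 0,"ay": 0,"az": 0,"tx": 0,"ty": 0,"tz": 0,"grip": 1}]}}

```text
t: 4.95
position: [0.4807, -0.228, 0.1116]
tool_rot: [-3.141, 0.002, -0.007]
contact_force: [-2.3, 3.4, 0.2]
grip_width: 0.275
```

```bash
python3 z.py pics/z7.png
```

```text
t 5.05 pos [ 0.4812 -0.228   0.1116] F [-2.5  3.2  0.6] w 0.276
shift [ 42.8   0.2 -26.5] turn [-0.001  0.002 -0.   ]
```

View pics/z7.png

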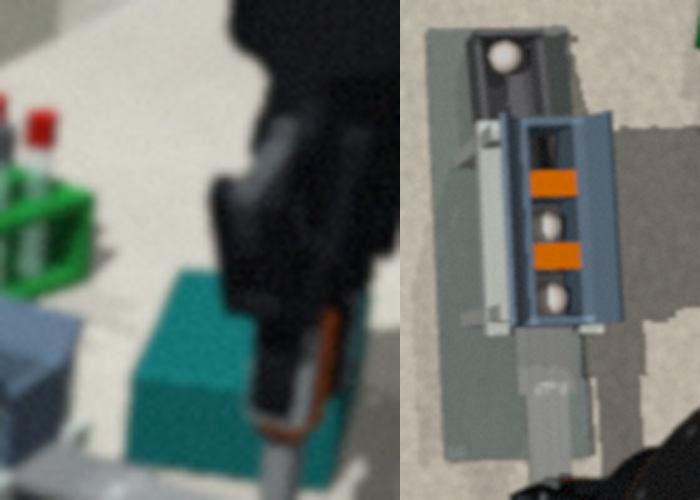

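The rearmost ball is now in the tray (crop (505,55)), its pocket is empty, and the middle and front balls are still in place. Next I push the gate shut.

Request:
{"op": "step_arm", "data": {"steps": [{"ax": 0,"ay": 0,"az": 0,"tx": 8,"ty": 0,"tz": 0,"grip": 1},{"ax": 0,"ay": 0,"az": 0,"tx": 18,"ty": 0,"tz": 0,"grip": 1},{"ax": 0,"ay": 0,"az": 0,"tx": 28,"ty": 0,"tz": 0,"grip": 1},{"ax": 0,"ay": 0,"az": 0,"tx": 36,"ty": 0,"tz": 0,"grip": 1},{"ax": 0,"ay": 0,"az": 0,"tx": 40,"ty": 0,"tz": 0,"grip": 1}]}}

```text
t: 5.47
position: [0.5222, -0.2282, 0.1116]
tool_rot: [-3.141, 0.001, -0.007]
contact_force: [-2.3, 3.6, 1.5]
grip_width: 0.274
```

Request:
{"op": "step_arm", "data": {"steps": [{"ax": 0,"ay": 0,"az": 0,"tx": 1.5,"ty": 0,"tz": 0,"grip": 1},{"ax": 0,"ay": 0,"az": 0,"tx": 2.5,"ty": 0,"tz": 0,"grip": 1},{"ax": 0,"ay": 0,"az": 0,"tx": 2.5,"ty": 0,"tz": 0,"grip": 1}]}}

```text
t: 5.72
position: [0.5235, -0.2282, 0.1116]
tool_rot: [-3.141, 0.002, -0.007]
contact_force: [-4.0, 4.4, 1.5]
grip_width: 0.277
```

Request:
{"op": "step_arm", "data": {"steps": [{"ax": 0,"ay": 0,"az": 0,"tx": 0,"ty": 0,"tz": 0,"grip": 0.4},{"ax": 0,"ay": 0,"az": 0,"tx": 0,"ty": 0,"tz": 0,"grip": 0.3},{"ax": 0,"ay": 0,"az": 0,"tx": 0,"ty": 0,"tz": 0,"grip": 0.3},{"ax": 0,"ay": 0,"az": 0,"tx": 0,"ty": 0,"tz": 0,"grip": 0.3}]}}

```text
t: 6.05
position: [0.5246, -0.2293, 0.1123]
tool_rot: [3.14, -0.002, -0.008]
contact_force: [0.1, -0.0, 0.6]
grip_width: 0.699
```

Request:
{"op": "step_arm", "data": {"steps": [{"ax": 0,"ay": 0,"az": 0,"tx": 0,"ty": 0,"tz": -20,"grip": 0.3},{"ax": 0,"ay": 0,"az": 0,"tx": 0,"ty": 0,"tz": -50,"grip": 0.3},{"ax": 0,"ay": 0,"az": 0,"tx": 0,"ty": 0,"tz": -80,"grip": 0.3},{"ax": 0,"ay": 0,"az": 0,"tx": 0,"ty": 0,"tz": -110,"grip": 0.3},{"ax": 0,"ay": 0,"az": 0,"tx": 0,"ty": 0,"tz": -110,"grip": 0.3}]}}

```text
t: 6.47
position: [0.5276, -0.231, 0.2302]
tool_rot: [3.133, -0.012, -0.007]
contact_force: [0.6, -1.1, 0.2]
grip_width: 0.702
```

Request:
{"op": "step_arm", "data": {"steps": [{"ax": 0,"ay": 0,"az": 0,"tx": -20,"ty": 30,"tz": 0,"grip": 0.3},{"ax": 0,"ay": 0,"az": 0,"tx": -40,"ty": 60,"tz": 0,"grip": 0.3},{"ax": 0,"ay": 0,"az": 0,"tx": -60,"ty": 90,"tz": 0,"grip": 0.3},{"ax": 0,"ay": 0,"az": 0,"tx": -70,"ty": 110,"tz": 0,"grip": 0.3},{"ax": 0,"ay": 0,"az": 0,"tx": -70,"ty": 110,"tz": 0,"grip": 0.3}]}}

```text
t: 6.88
position: [0.4514, -0.3418, 0.2217]
tool_rot: [3.139, 0.0, -0.012]
contact_force: [0.1, 0.0, 0.1]
grip_width: 0.702
```

```bash
python3 - <<'E'
from h import *
a=eyes.capture("side");b=eyes.capture("top")
cv2.imwrite("pics/f.png",np.hstack([cv2.resize(a,(400,300)),cv2.resize(b[140:340,390:640],(400,300),interpolation=2)])[:,:,::-1])
cv2.imwrite("pics/ftop.png",b[:,:,::-1])
for c in("side","top"):
    i=eyes.camera_info(c);R=np.array(i["R"]);t=np.array(i["t"])
    for q in("orange_handle","orange_ball0_center","orange_ball1_center"):
        for d in spot_point(c,q)[:2]:print(c,q,round(d["p"],2),(R.T@(np.array(d["location"])-t)).round(4))
go([.524,-.2285,.138])
E
```

```text
side orange_handle 0.68 [ 0.5241 -0.2305  0.1378]
side orange_ball0_center 0.61 [ 0.7692 -0.2278  0.0229]
top orange_handle 0.86 [ 0.5266 -0.2322  0.1355]
top orange_ball0_center 0.5 [ 0.77   -0.2268  0.0248]
top orange_ball1_center 0.46 [ 0.6487 -0.2251  0.0886]
t 7.28 pos [ 0.4539 -0.3371  0.2217] F [0.5 0.2 0.2] w 0.698
shift [  69.5 -109.    83.7] turn [-0.    -0.     0.001]
```

View pics/f.png

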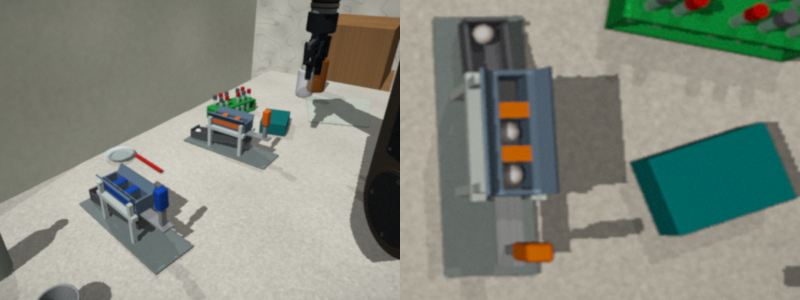

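View pics/ftop.png

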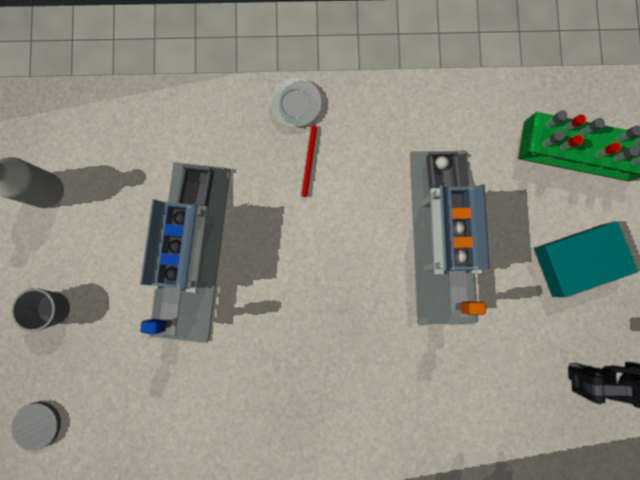

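The handle is back at its starting pixel (473,308). The ball is at rest in the tray at (442,162), the middle ball is in its pocket at (460,229), and the blue handle hasn't moved from (153,327). The gripper is clear of everything.

```bash
python3 -c "
from workcell import ctrl
print(ctrl.finish_job())"
```

```text
the job is handed in; nothing more can be done
None
```

I let one white ball out of the orange-handled dispenser, pushed the gate shut again, released the handle and handed the job in at about 7.3 s. No verdict was reported.

I gripped the orange handle (opening about 23.4 mm on the 24 mm block) and pulled it about 43 mm.

**Last checks:**
- **Orange gate:** the TCP came back to x = 0.5235, where it was before the pull, and the handle is at its starting pixel.
- **Released ball:** it rests in the tray about 245 mm along +x from the handle, within about 5 mm sideways and about 24 mm high. It has only about 15 mm to spare before the 260 mm limit.
- **Middle ball:** it is still in its pocket, about 88 mm high and 122–125 mm from the handle.
- **Blue gate:** its handle did not move in the pictures.
- **Gripper:** it is clear of everything, with wrist force near zero.

**One disagreement:** in the side camera the fingertips stood about 35 mm higher than the reported TCP and finger length imply. I went by the picture and lowered about 27 mm below the computed grasp height before closing. The cause is not explained.

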